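# Seat a coring head in the taper socket of the setting stand

## Robot

A 7-joint arm with a two-finger parallel gripper is mounted at the origin on a cart in front of the work surface, level with it; the furniture and walls round the work are solid. World frame = base frame: x ahead of the robot, y to its left, z up, the work surface at z = 0. Lengths are in m, angles in rad, forces in N, time in s.
With the tool pointing down it reaches from about 0.4 to 0.875 m from the base axis. Payload 19.3 kg.
Tool frame: the origin (TCP) lies midway between the tips of the shut fingers; the grasp point (between the pads) lies 19 mm behind it (bot.grip_point_offset is the distance from the TCP to the grasp point, in m); z points along the fingers, y is the direction in which the jaws open and shut (so a half turn about z gives the same grasp; the last joint's range is limited). The gripper opens to 85 mm and grips with 20 to 120 N. Pads are 22 mm wide; open, the fingers measure 114 mm over their backs; the gripper's body (76 mm by 85 mm) begins 54 mm behind the grasp point. The pads swing forward as they close: fully open they stand 13 mm farther back than shut.
Start: joints at [1.168, 0.521, -0.036, 1.599, 0.021, 1.021, -0.113], TCP at [0.204, -0.591, 0.231] pointing down, gripper open.
Joint ranges: [-2.91, 2.91], [-0.3, 2.13], [-1.5, 1.42], [0.17, 2.43], [-1.26, 4.41], [0.16, 1.93], [-2.52, 2.52]. Speed limits (rad/s): [1.89, 1.89, 2.39, 2.39, 3.01, 3.01, 3.01].

## Interface

Orientations are given as [roll, pitch, yaw] about the fixed x, y, z axes, in that order (R = Rz(yaw) Ry(pitch) Rx(roll)).
In Python, from workcell import bot, viewer, workorder gives the robot as it stands.
- The arm moves only by the tool move_arm, never from a script. Its argument "plan" is a list of rows, each a list of 6 numbers: the shift along the tool's x, y, z scaled (see below), then the turn, a rotation vector about the tool's x, y, z scaled (see below). A call has 1 to 5 rows; each row shifts and turns the commanded pose from where the row before left it, along the tool's axes as they then stand; what a row does not reach is not made up. The controller multiplies each number of a shift by 0.025 m and each number of a turn by pi rad. A row lasts 1/10 s, in which the tool goes at most 50 mm and 8.59 degrees, less where a joint would pass 70% of its speed; a pose out of reach is approached as far as the arm can. A call with a number of a shift or a turn outside -1 to 1 is refused whole. A call with a gripper value outside its range is refused whole. "claw" is the closure, from -1 (fully open) to 1 (shut), so that 0 is half open, set as the call begins (left out, the last holds). The fingers move at their own pace and stop on an object; "force" is the grip in N (left out, the last holds). Time passes only in rows, so rows that do not move let the fingers close. It gives the time, the measured TCP pose, the force and the opening at its end, in the units of the state.
- bot.observe(): the state, without advancing time (a new reading comes with each control period).
- viewer.grab_frame(name): name is "side" or "top" or "wrist"; returns the picture (400x640x3 uint8, red, green, blue); there is no depth.
- viewer.camera_info(name): a dict with "K" (3x3 intrinsics, pixels), "R" (3x3) and "t" (3): a world point X has camera coordinates R X + t. Camera axes: x right, y down, z forward; pixel columns grow to the right and rows downward; lengths in m; the calibration is good to about 2 mm. A picture is of the moment at which its call begins: read the wrist's pose just before it. camera_info takes no time and is no camera call; for the wrist camera it gives the pose at the moment of the call.
- workorder.job_done(): hands the job in, once; it reports no verdict.
The state is a dict: "clock": time; "qpos": joint angles; "qd": joint speeds; "joint_efforts": joint torques, N m; "position": TCP position; "tool_rot": TCP orientation; "force": force on the tool from outside, world axes, zero at the start; "moment": the same for the moment, N m; "grip_width": finger opening in m.
Only numpy, scipy, OpenCV 4.12 (cv2) and the standard library are available. Lean on these libraries where they do the work, as an engineer would, in place of code of your own. Each camera call takes 0.05 s, during which the arm holds its last target.

## Task

Take the coring head out of its white holder and nest its tapered shank, tip down, in the steel taper socket of the setting stand, letting the socket float so that it centres itself, until the brass flange sits flush on the socket's rim. Then push it gently straight down until you feel the socket come against its stop: keep a steady push of about 18 N there for half a second, never pushing with more than 35 N, then let go and leave it standing upright in the socket. Do not disturb the capped sample cups or the tally counter behind the work.

Things in the scene. Friction and masses are not known exactly. Their poses are not given: they have to be found in the camera images.
- head_centre (a point): Coring head, loose, round about its z axis, 100 mm high, 0.15 to 0.31 kg. This point: on its axis, half-way up, at the top face of its brass flange (50 mm across, 5 mm thick). Above it the steel grip tube, 30 mm across, 50 mm high, fine teeth on top; grasp it from any side, best 25 mm above this point. It starts upright in the holder, flange on the holder's top; lifting it 50 mm frees it.
- head: The same coring head; origin at the centre of the flat tip of its shank, 50 mm below its centre; z runs up its axis to the teeth. The shank is a solid steel taper 45 mm long, 18 mm across at the tip and 36 mm just under the flange.
- socket_mouth (a point): Centre of the upper rim of the taper socket, z up. The socket is a tapered steel cup open below, 48 mm across outside at the rim; bore 37.6 mm at the rim narrowing to 23.6 mm at 35 mm depth (the shank's taper), with a 60 mm ring round it. With the shank fully home the flange lies flush on the rim and the head's centre is 5 mm above this point. Before pressing, this rim is 65 to 90 mm above the table.
- stand_top (a point): Point on the stand's middle axis 70 mm above the table, level with the post tops. The socket floats up to 5 mm sideways from this axis: it yields to about 1 N and stays where left. It also slides straight down against a dry friction of 7 to 10 N, stays where left, and meets a stiff stop after 3 to 14 mm, different each time and not measured. Its rubber pads give about 1 mm per 10 N of push.
- stand: Setting stand, fixed: steel foot plate 110 x 130 x 10 mm, two upright posts 12 mm thick and 70 mm high, 50 mm either side of the middle along its y axis, and between them a blue yoke, clamped at a height that differs by up to 12 mm from time to time, that carries the floating socket. Origin at the centre of the underside of the foot.
- holder: White plastic storage block for the head, fixed, 75 mm square on a 90 mm grey foot, 53 mm high, with an upright 40 mm bore. Origin at the centre of its underside.
- red_cup: Sample cup with a red cap, 49 mm across, 55 mm high, loose, standing just behind the work (others farther back are not this one); leave alone. Origin at the centre of its underside.
- blue_cup: Sample cup with a dark blue cap, 49 mm across, 49 mm high, loose, just behind the work; leave alone. Origin at the centre of its underside.
- counter: Small round grey tally counter, 54 x 50 x 20 mm, loose; leave alone. Origin at the centre of its underside.
Not all that is in view belongs to the job. Leave any green, pink or purple look-alike of the head alone.

How it is judged:
On the way, in this order (a step that is already met when the one before it is completed fails the run):
1. the head has been lifted clear out of the holder (height (world z) of head_centre above 0.095 m), for 0.1 s.
2. upright in the socket with its flange flush on the rim, the head is pressed on the stop with a steady 13 N or more for 0.3 s (horizontal distance between head_centre and socket_mouth below 0.003 m and z of head_centre in the frame of socket_mouth below 0.007 m and angle between head_centre's own z axis and vertical below 0.07 rad and contact force between head and stand above 13 N), for 0.3 s.
At the end, for the whole second after the job is handed in: The head stands at rest and released in the socket of the stand: its axis within 3 mm of the socket's, its flange flush on the rim (its centre 3 to 7 mm above the rim; 5 mm when home), within 4 degrees of upright (horizontal distance between head_centre and socket_mouth below 0.003 m and z of head_centre in the frame of socket_mouth between 0.003 and 0.007 m and angle between head_centre's own z axis and vertical below 0.07 rad and linear speed of head below 0.01 m/s); the robot touches nothing.
It fails at once if the head is pushed against the stand with more than 35 N (contact force between head and stand above 35 N).
It fails at once if a sample cup or the tally counter is moved by more than 20 mm (distance of any of red_cup, blue_cup, counter from where it was at the start of the episode above 0.02 m).
It also fails if it takes over 64 s, if anything falls off the work surface, if the arm or the gripper's body presses on something with over 40 N, if the wrist force passes 120 N, or if a joint passes its speed limit or range.

## Working session

There is one attempt and no reset: what is moved stays moved. The work goes in short steps, Python scripts to look and compute and a tool call to move; the robot and the scene stay as the last step left them, time stands still between calls to the robot, and variables do not carry over. Pictures are saved under pics/ and viewed, and the job is handed in when it is done.

Besides the shell and the picture viewer there is one more tool, called as name(argument=value, ...), one argument or row to a line, values as JSON. move_arm: Moves the arm, as the interface text tells. Shifts and turns lie within -1 to 1; 1 stands for 0.025 m of shift or pi rad of turn. Its arguments: {"type":"object","properties":{"plan":{"type":"array","items":{"type":"array","items":{"type":"number"}}},"claw":{"type":"number"},"force":{"type":"number"}},"required":["plan"]}

```bash
mkdir -p pics; ls
python3 - <<'E'
from workcell import bot, viewer
import cv2
print(bot.observe())
for n in ["side","top"]:
    im=viewer.grab_frame(n); cv2.imwrite(f"pics/{n}0.png",im[:,:,::-1])
    print(viewer.camera_info(n))
E
```

```text
pics
{'clock': 0.0, 'qpos': array([ 1.16781681,  0.52204031, -0.03633521,  1.59996515,  0.02121806,
        1.02109881, -0.11281106]), 'qd': array([-0.00214728, -0.00062813, -0.00083199, -0.00109507, -0.00075365,
        0.00082012,  0.00162978]), 'joint_efforts': array([-1.29167769e-03, -9.27110124e+01,  1.97908513e+00, -3.69938850e+01,
        1.78282714e-02,  8.19663866e-03, -6.89791341e-05]), 'position': array([ 0.20403152, -0.59042151,  0.23072461]), 'tool_rot': array([-3.14047027e+00,  9.07896985e-05,  3.32773982e-01]), 'force': array([ 0.64761671, -0.15876172, -0.73007473]), 'moment': array([ 0.04857819,  0.01805557, -0.01738601]), 'grip_width': 0.08543802955949797}
{'K': array([[478.47490122,   0.        , 316.24472257],
       [  0.        , 478.47490122, 198.9440243 ],
       [  0.        ,   0.        ,   1.        ]]), 'R': array([[ 0.97973612, -0.20019439,  0.00627248],
       [-0.12605622, -0.64064105, -0.75742252],
       [ 0.15565015,  0.74128351, -0.65289493]]), 't': array([-0.53168211,  0.239639  ,  0.79708022])}
{'K': array([[371.542355  ,   0.        , 313.28821807],
       [  0.        , 371.542355  , 192.40168659],
       [  0.        ,   0.        ,   1.        ]]), 'R': array([[ 0.01677169, -0.99975028, -0.01476789],
       [-0.99492681, -0.01522184, -0.0994431 ],
       [ 0.09919347,  0.01636079, -0.99493366]]), 't': array([0.16668285, 0.58456026, 0.87586211])}
```

View pics/side0.png

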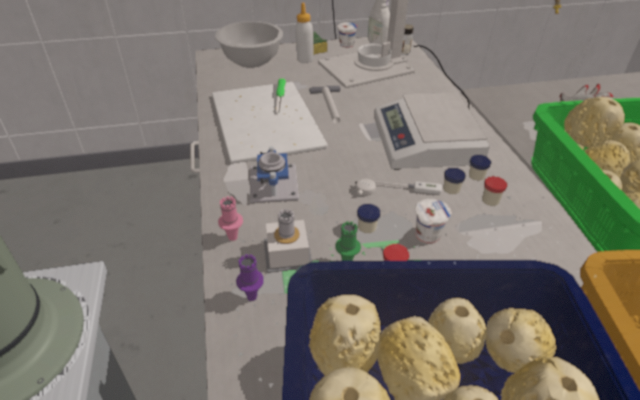

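View pics/top0.png

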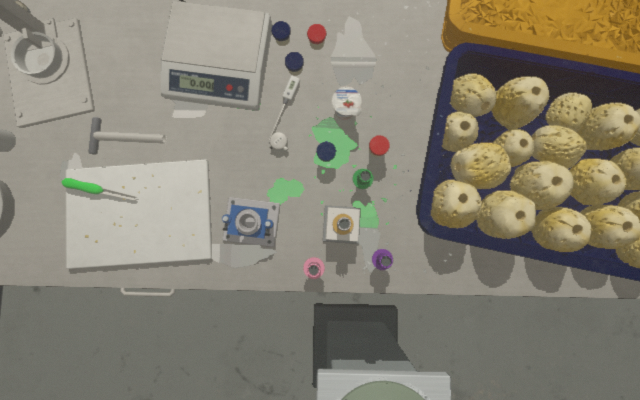

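The real head (steel tube, brass flange, white block) is at top px (344,224) and side px (287,225). It could be mistaken for the pink one at top (314,268), the purple at (382,259) or the green at (363,178). The stand is at top (248,222). I'll check these in enlarged crops.

```bash
cat > h.py <<'E'
import numpy as np, cv2
from workcell import bot, viewer
from scipy.spatial.transform import Rotation as Ro
def ray(info,u,v):
    K,R,t=map(np.array,(info["K"],info["R"],info["t"]))
    d=R.T@np.linalg.inv(K)@np.array([u,v,1.]); return -R.T@t,d
def atz(info,u,v,z):
    c,d=ray(info,u,v); return c+d*(z-c[2])/d[2]
def proj(info,X):
    p=info["K"]@(info["R"]@np.array(X)+info["t"]); return p[:2]/p[2]
def tri(obs):
    A=np.zeros((3,3));b=np.zeros(3);rs=[]
    for i,u,v in obs:
        c,d=ray(i,u,v);d/=np.linalg.norm(d);P=np.eye(3)-np.outer(d,d);A+=P;b+=P@c
    return np.linalg.solve(A,b)
def crop(src,x,y,w,h,s,out):
    im=cv2.imread(src)[y:y+h,x:x+w]; cv2.imwrite(out,cv2.resize(im,None,fx=s,fy=s,interpolation=cv2.INTER_CUBIC))
E
python3 - <<'E'
from h import *
crop("pics/side0.png",210,135,120,140,4,"pics/s0c.png")
crop("pics/top0.png",210,170,200,110,4,"pics/t0c.png")
i=viewer.camera_info("top"); s=viewer.camera_info("side")
print(ray(i,0,0)[0],ray(s,0,0)[0])
for p,z in [((344,224),.105),((342,222),.055),((248,222),.075)]: print(atz(i,*p,z))
print(atz(s,287,217,.105))
E
```

```text
[0.49191932 0.16120951 0.93201672] [ 0.4270505  -0.54377963  0.70525257]
[0.50506199 0.10558173 0.105     ]
[0.51046455 0.10695501 0.055     ]
[0.50647376 0.32470834 0.075     ]
[0.50716895 0.09827312 0.105     ]
```

View pics/s0c.png

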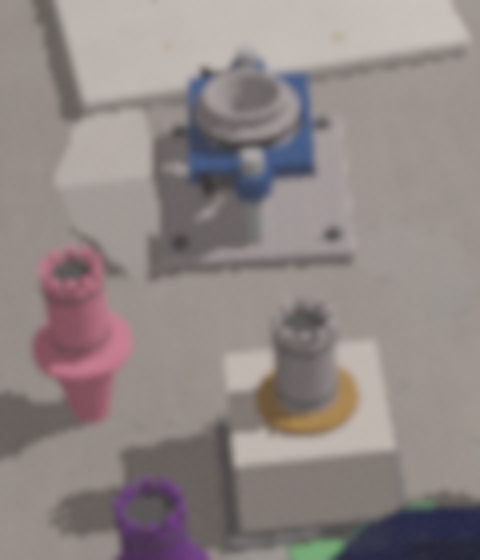

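View pics/t0c.png

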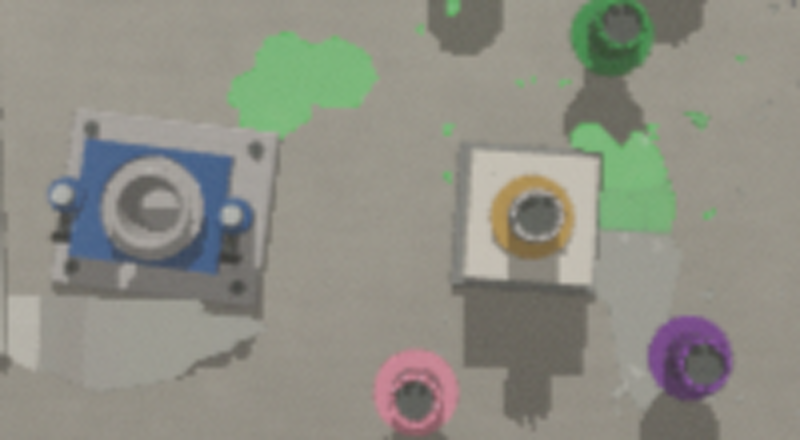

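Choice confirmed: the steel and brass head sits in the white block at top (344,223.5) and side (286.5,215.5). I'll raise and turn the tool so the jaws open along the stand's x axis, clear of the posts.

move_arm(
  plan=[
    [0,0,-1,0,0,-0.047],
    [0,0,-1,0,0,-0.047],
    [0,0,0,0,0,-0.047],
    [0,0,0,0,0,-0.047],
    [0,0,0,0,0,-0.047],
  ],
  claw=-1,
  force=50,
)

```text
clock: 0.6
position: [0.2041, -0.5906, 0.2811]
tool_rot: [-3.141, -0.0, 1.077]
force: [-0.7, 0.3, -0.1]
grip_width: 0.0854
```

move_arm(
  plan=[
    [0,0,0,0,0,-0.047],
    [0,0,0,0,0,-0.047],
    [0,0,0,0,0,-0.028],
    [0,0,0,0,0,0],
  ],
)

```text
clock: 1.0
position: [0.204, -0.5906, 0.281]
tool_rot: [-3.141, -0.001, 1.456]
force: [-0.3, 0.4, 0.6]
grip_width: 0.0854
```

move_arm(
  plan=[
    [1,0.3,0,0,0,0],
    [1,0.3,0,0,0,0],
    [1,0.3,0,0,0,0],
    [1,0.3,0,0,0,0],
    [1,0.3,0,0,0,0],
  ],
)

```text
clock: 1.5
position: [0.2562, -0.4698, 0.2812]
tool_rot: [-3.141, -0.0, 1.451]
force: [-0.2, 0.7, 0.7]
grip_width: 0.0855
```

move_arm(
  plan=[
    [1,0.3,0,0,0,0],
    [1,0.3,0,0,0,0],
    [1,0.3,0,0,0,0],
    [1,0.3,0,0,0,0],
    [1,0.3,0,0,0,0],
  ],
)

```text
clock: 2.0
position: [0.308, -0.3501, 0.2813]
tool_rot: [3.142, -0.0, 1.451]
force: [0.6, -0.7, -0.2]
grip_width: 0.0859
```

move_arm(
  plan=[
    [1,0.3,0,0,0,0],
    [1,0.3,0,0,0,0],
    [1,0.3,0,0,0,0],
    [1,0.3,0,0,0,0],
    [1,0.3,0,0,0,0],
  ],
)

```text
clock: 2.5
position: [0.3597, -0.2303, 0.2813]
tool_rot: [3.142, -0.0, 1.451]
force: [-0.1, -0.3, 1.0]
grip_width: 0.0851
```

move_arm(
  plan=[
    [1,0.3,0,0,0,0],
    [1,0.3,0,0,0,0],
    [1,0.3,0,0,0,0],
    [1,0.3,0,0,0,0],
    [1,0.3,0,0,0,0],
  ],
)

```text
clock: 3.0
position: [0.4115, -0.1105, 0.2813]
tool_rot: [3.142, -0.0, 1.451]
force: [0.5, 0.8, -1.3]
grip_width: 0.0856
```

move_arm(
  plan=[
    [1,0.3,0,0,0,0],
    [1,0.3,0,0,0,0],
    [1,0.3,0,0,0,0],
    [1,0.3,0,0,0,0],
    [1,0.3,0,0,0,0],
  ],
)

```text
clock: 3.5
position: [0.4632, 0.0092, 0.2813]
tool_rot: [-3.141, 0.0, 1.451]
force: [-0.6, -0.3, 0.1]
grip_width: 0.0853
```

Run:
```python
from h import *
import pickle
i=viewer.camera_info("wrist"); im=viewer.grab_frame("wrist"); cv2.imwrite("pics/w1.png",im[:,:,::-1])
pickle.dump(i,open("w1.pkl","wb"))
print(ray(i,0,0)[0], bot.observe()["position"], i["K"][0,0])
for X in [(.507,.105,.108),(.507,.325,.08)]: print(proj(i,X))
```

```text
[0.47241557 0.08561334 0.42296794] [0.4644773  0.01305058 0.28147517] 298.61372571533394
[357.00291468  78.15419205]
[ 330.92081876 -194.25180526]
```

View pics/w1.png

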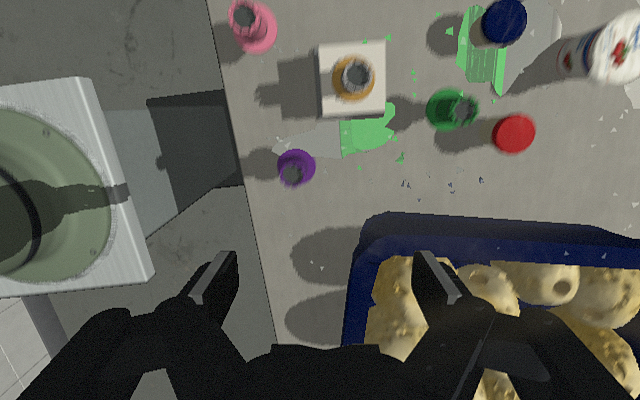

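The wrist view shows the head's toothed top at about (358,76), which agrees with the estimate. I'll measure it more finely in a crop.

Run:
```python
from h import *
crop("pics/w1.png",310,30,90,90,7,"pics/w1c.png")
crop("pics/side0.png",250,195,70,75,8,"pics/s0d.png")
```

```text
(no output)
```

View pics/w1c.png

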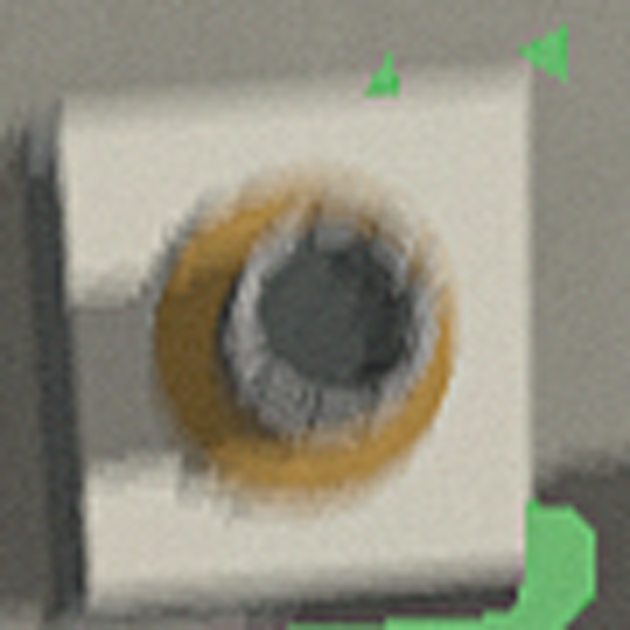

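View pics/s0d.png

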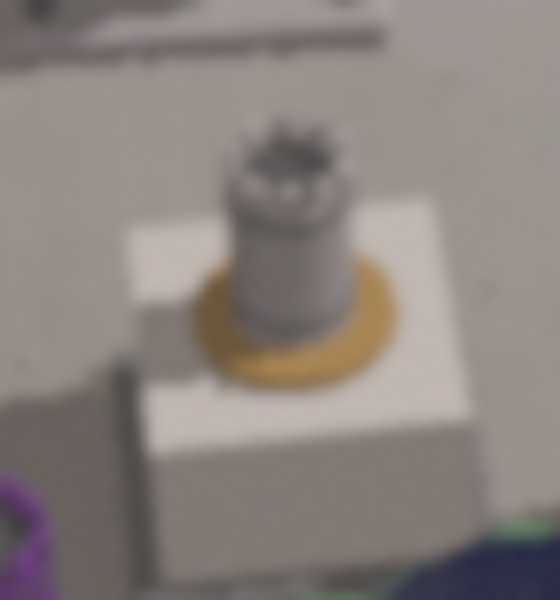

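Run:
```python
from h import *
import pickle
w=pickle.load(open("w1.pkl","rb")); t=viewer.camera_info("top"); s=viewer.camera_info("side")
f=lambda x,y,s,x0,y0:((x+.5)/s-.5+x0,(y+.5)/s-.5+y0)
print("w flange",atz(w,*f(304,335,7,310,30),.0575))
print("w top",atz(w,*f(335,318,7,310,30),.107))
print("t flange",atz(t,*f(532,217,4,210,170),.0575))
print("t top",atz(t,*f(537,214,4,210,170),.107))
print("s flange",atz(s,*f(295,318,8,250,195),.0575))
print("s top",atz(s,*f(291,172,8,250,195),.107))
```

```text
w flange [0.50808454 0.10942393 0.0575    ]
w top [0.5077788  0.10788964 0.107     ]
t flange [0.50605544 0.10560706 0.0575    ]
t top [0.50695338 0.10600878 0.107     ]
s flange [0.50495011 0.10134776 0.0575    ]
s top [0.50537875 0.0990111  0.107     ]
```

move_arm(
  plan=[
    [1,0.5,0,0,0,0],
    [1,0.5,0,0,0,0],
    [1,0.3,0,0,0,0],
    [0,0,0,0,0,0],
  ],
)

```text
clock: 3.95
position: [0.5045, 0.0821, 0.2811]
tool_rot: [-3.141, -0.002, 1.455]
force: [-0.6, -0.6, -0.3]
grip_width: 0.0852
```

Run:
```python
from h import *
import pickle
print(bot.observe()["position"],bot.observe()["tool_rot"])
i=viewer.camera_info("wrist"); im=viewer.grab_frame("wrist"); cv2.imwrite("pics/w2.png",im[:,:,::-1])
pickle.dump(i,open("w2.pkl","wb"))
print(bot.observe()["position"])
for X in [(.507,.106,.108),(.507,.325,.08)]: print(proj(i,X))
```

```text
[0.50454547 0.08208501 0.28110455] [-3.14120097e+00 -1.80380442e-03  1.45469157e+00]
[0.50404608 0.08033542 0.28097464]
[324.24416224 155.7407609 ]
[296.86256122 -81.84979933]
```

View pics/w2.png

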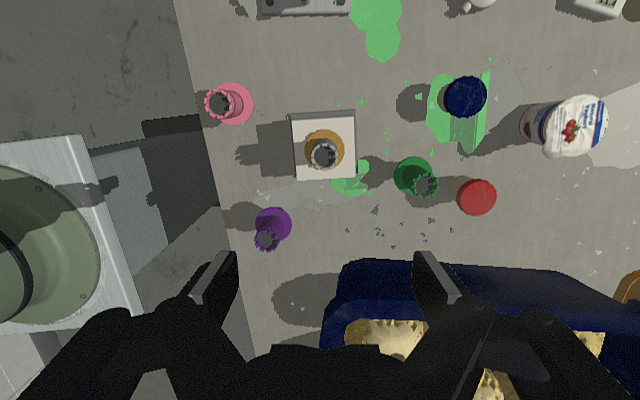

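Here the head's top is at (323.5,154), against a prediction of (324.2,155.7), so I take the head as (0.5065, 0.1075). Descending now.

move_arm(
  plan=[
    [0.55,0,0,0,0,0],
    [0.53,0,0,0,0,0],
    [0,0,1,0,0,0],
    [0,0,1,0,0,0],
    [0,0,1,0,0,0],
  ],
)

```text
clock: 4.5
position: [0.5071, 0.1064, 0.2056]
tool_rot: [3.141, -0.0, 1.454]
force: [0.4, 0.3, 0.4]
grip_width: 0.0857
```

move_arm(
  plan=[
    [0,0,1,0,0,0],
    [0,0,1,0,0,0],
    [0,0,1,0,0,0],
    [0,0,0,0,0,0],
  ],
)

```text
clock: 4.9
position: [0.5057, 0.1059, 0.1291]
tool_rot: [-3.138, 0.001, 1.454]
force: [-0.2, 1.0, 0.7]
grip_width: 0.0854
```

Run:
```python
from h import *
print(bot.observe()["position"],bot.observe()["tool_rot"])
i=viewer.camera_info("wrist"); im=viewer.grab_frame("wrist"); cv2.imwrite("pics/w3.png",im[:,:,::-1])
for X in [(.5065,.1075,.108),(.5065,.1075,.058)]: print(proj(i,X))
```

```text
[0.50569229 0.10586793 0.1290674 ] [-3.13765970e+00  1.11797056e-03  1.45405280e+00]
[325.73639748 235.50051366]
[325.71063984 207.44071338]
```

View pics/w3.png

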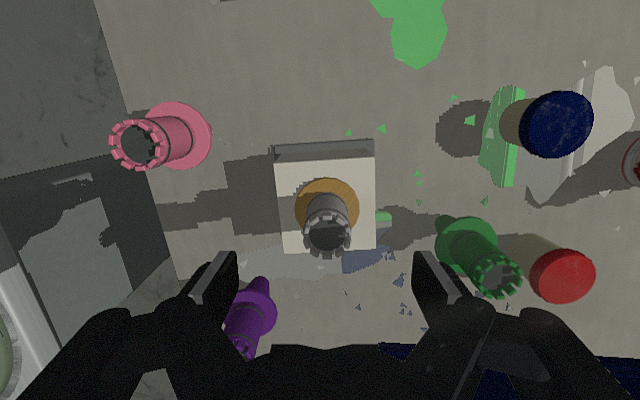

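The head top is at (327,236), predicted (325.7,235.5), and is centred between the jaws. Going down to grasp.

move_arm(
  plan=[
    [0.05,0.02,0.8,0,0,0],
    [0,0,0.8,0,0,0],
    [0,0,0.8,0,0,0],
    [0,0,0.07,0,0,0],
    [0,0,0,0,0,0],
  ],
)

```text
clock: 5.45
position: [0.5083, 0.1074, 0.0707]
tool_rot: [3.141, -0.0, 1.454]
force: [-0.1, -0.2, 0.7]
grip_width: 0.0853
```

move_arm(
  plan=[
    [0,0,0,0,0,0],
    [0,0,0,0,0,0],
    [0,0,0,0,0,0],
    [0,0,0,0,0,0],
    [0,0,0,0,0,0],
  ],
  claw=1,
  force=50,
)

```text
clock: 5.95
position: [0.5081, 0.1069, 0.0701]
tool_rot: [3.141, 0.0, 1.454]
force: [-2.5, -2.3, 9.6]
grip_width: 0.029
```

move_arm(
  plan=[
    [0,0,0,0,0,0],
    [0,0,0,0,0,0],
    [0,0,0,0,0,0],
    [0,0,0,0,0,0],
    [0,0,0,0,0,0],
  ],
)

```text
clock: 6.45
position: [0.5081, 0.107, 0.0701]
tool_rot: [3.141, 0.0, 1.454]
force: [-1.1, -1.2, 10.0]
grip_width: 0.0287
```

move_arm(
  plan=[
    [0,0,-0.4,0,0,0],
    [0,0,-0.4,0,0,0],
    [0,0,-0.8,0,0,0],
    [0,0,-0.8,0,0,0],
    [0,0,-0.8,0,0,0],
  ],
)

```text
clock: 6.95
position: [0.5077, 0.107, 0.151]
tool_rot: [3.142, -0.0, 1.454]
force: [0.9, -0.6, -3.0]
grip_width: 0.0287
```

move_arm(
  plan=[
    [0,0,-0.8,0,0,0],
    [0,0,-0.8,0,0,0],
    [0,0,-0.4,0,0,0],
    [0,0,0,0,0,0],
    [0,0,0,0,0,0],
  ],
)

```text
clock: 7.45
position: [0.5076, 0.1067, 0.1991]
tool_rot: [-3.141, 0.0, 1.454]
force: [0.2, 0.1, -2.8]
grip_width: 0.0288
```

Run:
```python
from h import *
import pickle
print(bot.observe())
i=viewer.camera_info("wrist"); im=viewer.grab_frame("wrist"); cv2.imwrite("pics/w4.png",im[:,:,::-1])
pickle.dump(i,open("w4.pkl","wb"))
im=viewer.grab_frame("side"); cv2.imwrite("pics/s4.png",im[:,:,::-1])
crop("pics/s4.png",220,120,140,140,5,"pics/s4c.png")
```

```text
{'clock': 7.45, 'qpos': array([ 0.17773157,  0.46124776, -0.66257567,  1.88682875,  0.35335608,
        0.91282232, -0.77075609]), 'qd': array([-0.00389946,  0.01336718,  0.00370271,  0.00774182,  0.00102028,
        0.00027394, -0.00226868]), 'joint_efforts': array([ 2.13250467e-01, -7.93022990e+01, -1.00899965e+01, -3.40271795e+01,
       -7.07424106e-02,  1.03304093e-01,  7.36529147e-02]), 'position': array([0.507572  , 0.10673972, 0.19912741]), 'tool_rot': array([-3.14125514e+00,  2.34245011e-04,  1.45411773e+00]), 'force': array([ 0.17346925,  0.12886955, -2.75542165]), 'moment': array([-0.02189113, -0.01740281, -0.01797899]), 'grip_width': 0.028800014415299523}
```

View pics/w4.png

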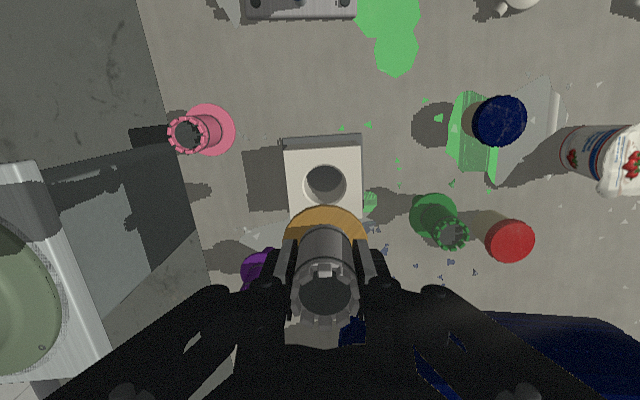

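View pics/s4c.png

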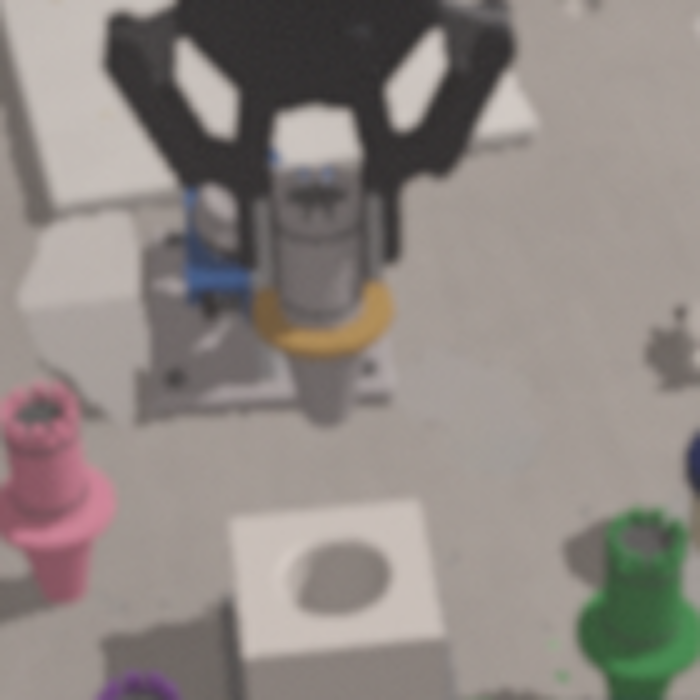

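The head is held upright, the holder is empty, and the force reads about 2.8 N of weight. Moving toward the stand for a closer view of the socket.

move_arm(
  plan=[
    [0.8,-0.09,0,0,0,0],
    [0.8,-0.09,0,0,0,0],
    [0.8,-0.09,0,0,0,0],
    [0.8,-0.09,0,0,0,0],
    [0,0,0,0,0,0],
  ],
)

```text
clock: 8.05
position: [0.5074, 0.1903, 0.1988]
tool_rot: [-3.14, -0.001, 1.458]
force: [0.1, -0.5, -2.0]
grip_width: 0.0286
```

Run:
```python
from h import *
import pickle
print(bot.observe()["position"])
i=viewer.camera_info("wrist"); im=viewer.grab_frame("wrist"); cv2.imwrite("pics/w5.png",im[:,:,::-1])
pickle.dump(i,open("w5.pkl","wb"))
print(proj(i,(.506,.325,.08)))
```

```text
[0.50736545 0.19030397 0.19883193]
[303.3038375  26.644592 ]
```

View pics/w5.png

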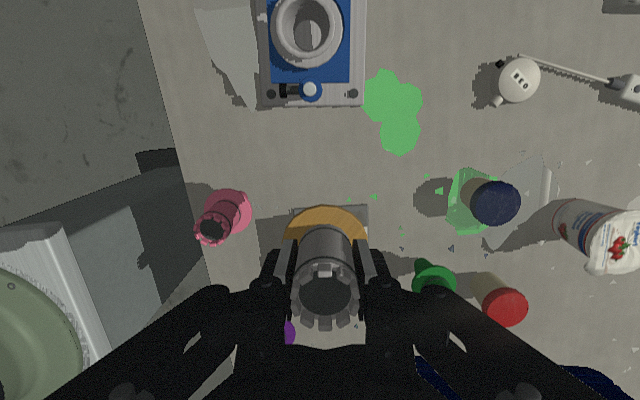

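The socket rim is at about (306,27), partly cut off by the frame. I'll move 60 mm closer.

move_arm(
  plan=[
    [0.8,-0.09,0,0,0,0],
    [0.8,-0.09,0,0,0,0],
    [0.8,-0.09,0,0,0,0],
    [0,0,0,0,0,0],
    [0,0,0,0,0,0],
  ],
)

```text
clock: 8.6
position: [0.5083, 0.2471, 0.1989]
tool_rot: [-3.141, 0.001, 1.454]
force: [-0.6, -0.9, -2.6]
grip_width: 0.0291
```

Run:
```python
from h import *
import pickle
print(bot.observe()["position"])
i=viewer.camera_info("wrist"); im=viewer.grab_frame("wrist"); cv2.imwrite("pics/w6.png",im[:,:,::-1])
pickle.dump(i,open("w6.pkl","wb"))
print(proj(i,(.506,.325,.08)))
crop("pics/w6.png",230,0,160,200,4,"pics/w6c.png")
cv2.imwrite("pics/w6c.png",cv2.resize(cv2.imread("pics/w6.png")[0:150,220:400],None,fx=4,fy=4,interpolation=cv2.INTER_CUBIC))
```

```text
[0.5083127  0.24707218 0.19893078]
[311.00140805 102.7801488 ]
```

View pics/w6c.png

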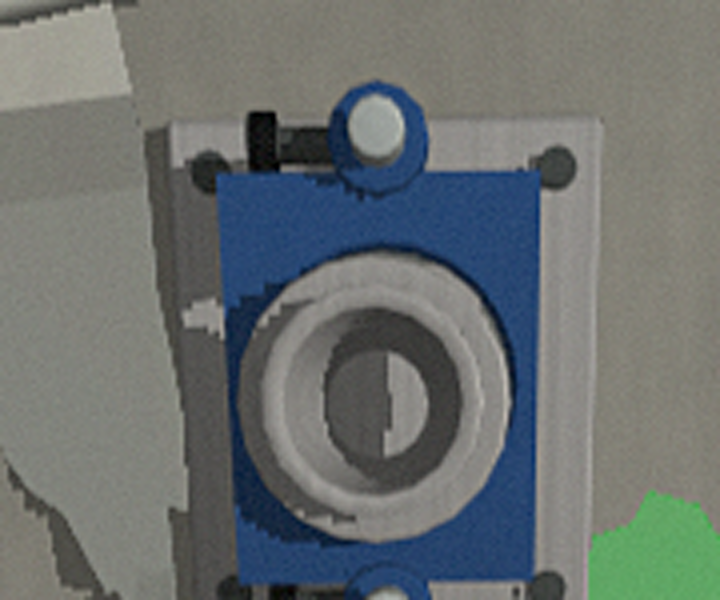

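Run:
```python
from h import *
import pickle
w=pickle.load(open("w6.pkl","rb")); t=viewer.camera_info("top"); s=viewer.camera_info("side")
f=lambda x,y,s,x0,y0:((x+.5)/s-.5+x0,(y+.5)/s-.5+y0)
for z in(.072,.082): print("w rim",atz(w,*f(373,397,4,220,0),z), "t ring",atz(t,*f(153,208,4,210,170),z),"s rim",atz(s,*f(250,100,4,210,135),z))
print(tri([(w,*f(373,397,4,220,0)),(t,*f(153,208,4,210,170))]))
print("posts far",atz(w,*f(378,128,4,220,0),.07),"near",atz(w,*f(391,603,4,220,0),.07))
w4=pickle.load(open("w4.pkl","rb"))
# held head: top z=.1991-.012+.05
print("head top in w4",atz(w4,324,297,.236), "tcp .5076 .1067")
print("flange pred", proj(w4,(.5076,.1067,.187)), "top pred",proj(w4,(.5076,.1067,.237)))
crop("pics/w4.png",260,190,140,170,4,"pics/w4c.png")
```

```text
w rim [0.50765773 0.32801004 0.072     ] t ring [0.50738487 0.32560039 0.072     ] s rim [0.50809689 0.32634822 0.072     ]
w rim [0.50801593 0.32784751 0.082     ] t ring [0.50720505 0.3236889  0.082     ] s rim [0.50681705 0.3126076  0.082     ]
[0.50740546 0.32815573 0.05898416]
posts far [0.51521615 0.37916696 0.07      ] near [0.50595155 0.28363156 0.07      ]
head top in w4 [0.50738948 0.10762279 0.236     ] tcp .5076 .1067
flange pred [324.69692762 244.96702721] top pred [324.7716632  300.37453735]
```

View pics/w4c.png

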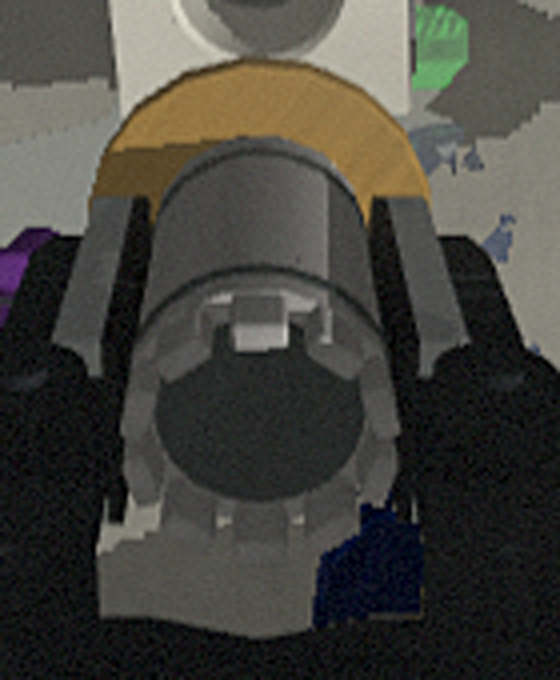

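The socket rim is at about (0.508, 0.328) with z around 0.08. The held head's axis lies about 1 mm ahead of the TCP. Moving over the socket.

move_arm(
  plan=[
    [0.8,-0.1,0,0,0,0],
    [0.8,-0.1,0,0,0,0],
    [0.8,-0.1,0,0,0,0],
    [0.76,-0.08,0,0,0,0],
    [0,0,0,0,0,0],
  ],
)

```text
clock: 9.15
position: [0.5078, 0.3288, 0.1993]
tool_rot: [-3.141, -0.001, 1.456]
force: [-0.2, -0.1, -2.8]
grip_width: 0.029
```

move_arm(
  plan=[
    [0,0,0,0,0,0],
    [0,0,0,0,0,0],
  ],
)

```text
clock: 9.35
position: [0.5086, 0.326, 0.1994]
tool_rot: [3.142, 0.001, 1.453]
force: [0.5, -0.8, -2.3]
grip_width: 0.0291
```

Run:
```python
from h import *
o=bot.observe();print(o["position"],o["tool_rot"],o["force"])
im=viewer.grab_frame("side"); cv2.imwrite("pics/s7.png",im[:,:,::-1])
crop("pics/s7.png",210,90,140,130,5,"pics/s7c.png")
s=viewer.camera_info("side")
for X in [(.508,.328,.08),(.508,.328,.137)]: print((proj(s,X)-[210,90])*5)
```

```text
[0.50857283 0.32595571 0.19940116] [3.14151969e+00 8.98022072e-04 1.45293194e+00] [ 0.47608761 -0.76944093 -2.32647976]
[308.95349258 331.45508964]
[301.75198416 223.45548068]
```

View pics/s7c.png

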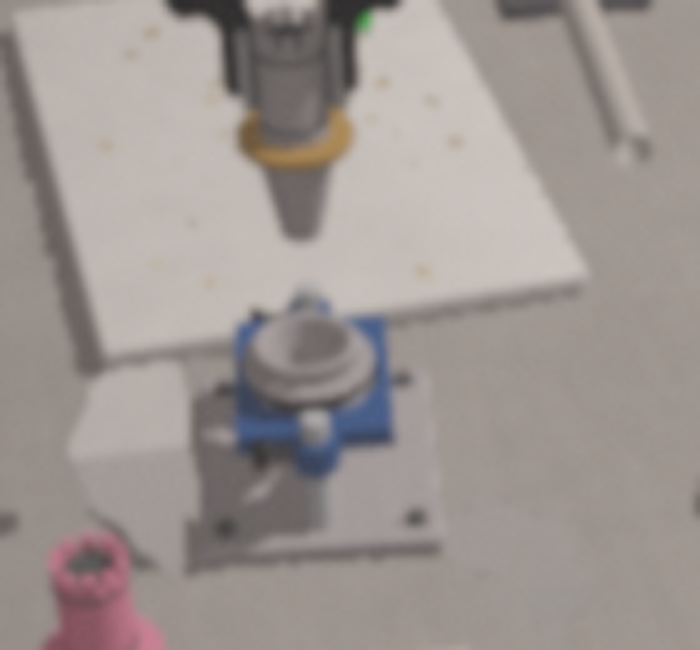

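The shank is directly above the socket: tip at about (300,232) and rim centre at about (313,342) in the crop, with the rim height consistent with roughly 78 mm. Lowering into the bore, then slowly with force checks.

move_arm(
  plan=[
    [0.04,-0.02,0.8,0,0,0],
    [0,0,0.8,0,0,0],
    [0,0,0.8,0,0,0],
    [0,0,0.4,0,0,0],
    [0,0,0,0,0,0],
  ],
)

```text
clock: 9.9
position: [0.5075, 0.3276, 0.1286]
tool_rot: [-3.14, 0.001, 1.454]
force: [-0.1, -0.4, -2.1]
grip_width: 0.0285
```

move_arm(
  plan=[
    [0,0,0.12,0,0,0],
    [0,0,0.12,0,0,0],
    [0,0,0.12,0,0,0],
    [0,0,0,0,0,0],
    [0,0,0,0,0,0],
  ],
)

```text
clock: 10.4
position: [0.5078, 0.3285, 0.1207]
tool_rot: [3.141, -0.0, 1.454]
force: [0.6, 0.2, -2.9]
grip_width: 0.0287
```

Run:
```python
from h import *
o=bot.observe();print(o["position"],o["tool_rot"],o["force"],o["moment"])
im=viewer.grab_frame("side"); cv2.imwrite("pics/s8.png",im[:,:,::-1])
crop("pics/s8.png",230,110,90,90,7,"pics/s8c.png")
im=viewer.grab_frame("wrist"); cv2.imwrite("pics/w8.png",im[:,:,::-1])
```

```text
[0.50782205 0.32851504 0.12071895] [ 3.14146728e+00 -6.41316808e-05  1.45437166e+00] [ 0.58826748  0.19896616 -2.9022247 ] [ 0.00574534 -0.00812958  0.03970208]
```

View pics/s8c.png

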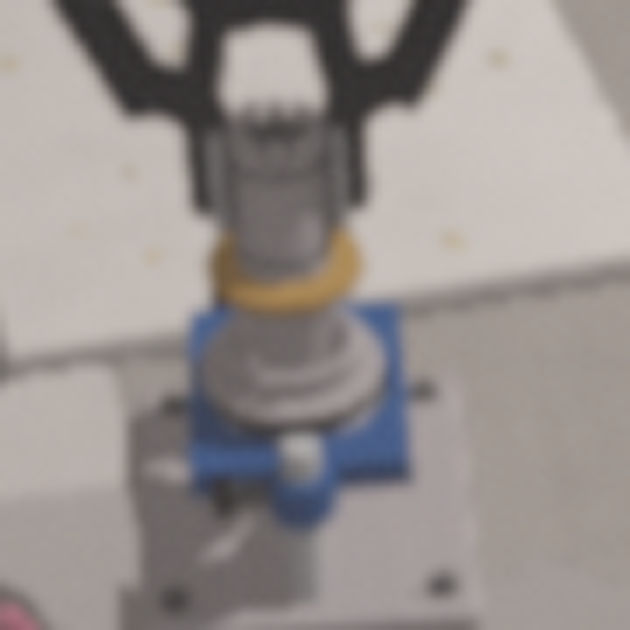

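View pics/w8.png

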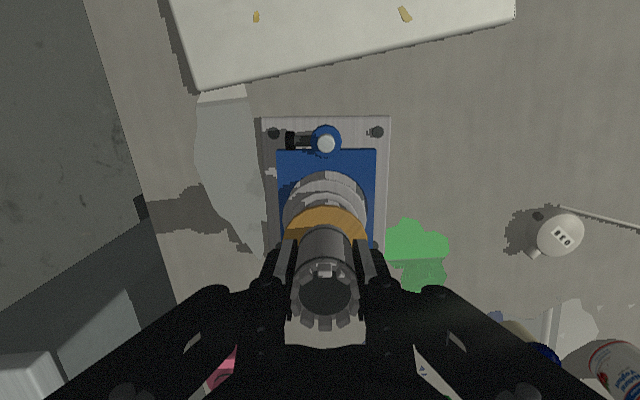

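The shank is inside the bore with no contact force yet. Continuing in small steps.

move_arm(
  plan=[
    [0,0,0.1,0,0,0],
    [0,0,0.1,0,0,0],
    [0,0,0.1,0,0,0],
    [0,0,0.1,0,0,0],
    [0,0,0,0,0,0],
  ],
)

```text
clock: 11.0
position: [0.5076, 0.3284, 0.1101]
tool_rot: [-3.141, 0.0, 1.454]
force: [-0.7, 0.6, -2.7]
grip_width: 0.0286
```

move_arm(
  plan=[
    [0,0,0.06,0,0,0],
    [0,0,0.06,0,0,0],
    [0,0,0.06,0,0,0],
    [0,0,0,0,0,0],
  ],
)

```text
clock: 11.4
position: [0.5077, 0.3284, 0.1059]
tool_rot: [-3.141, 0.0, 1.454]
force: [0.3, -0.5, -3.6]
grip_width: 0.0286
```

move_arm(
  plan=[
    [0,0,0.05,0,0,0],
    [0,0,0.05,0,0,0],
    [0,0,0,0,0,0],
  ],
)

```text
clock: 11.7
position: [0.5077, 0.3284, 0.1034]
tool_rot: [-3.141, 0.0, 1.454]
force: [0.3, 0.4, -3.3]
grip_width: 0.0288
```

move_arm(
  plan=[
    [0,0,0.05,0,0,0],
    [0,0,0.05,0,0,0],
    [0,0,0,0,0,0],
  ],
)

```text
clock: 12.0
position: [0.5077, 0.3284, 0.1009]
tool_rot: [-3.141, 0.0, 1.454]
force: [-0.1, 0.5, -2.3]
grip_width: 0.0288
```

move_arm(
  plan=[
    [0,0,0.05,0,0,0],
    [0,0,0.05,0,0,0],
    [0,0,0,0,0,0],
  ],
)

```text
clock: 12.3
position: [0.5077, 0.3284, 0.0984]
tool_rot: [-3.141, 0.0, 1.454]
force: [0.6, 0.5, -2.0]
grip_width: 0.0286
```

move_arm(
  plan=[
    [0,0,0.05,0,0,0],
    [0,0,0.05,0,0,0],
    [0,0,0,0,0,0],
  ],
)

```text
clock: 12.6
position: [0.5077, 0.3284, 0.0959]
tool_rot: [-3.141, 0.0, 1.454]
force: [0.1, 0.3, -2.9]
grip_width: 0.0286
```

move_arm(
  plan=[
    [0,0,0.04,0,0,0],
    [0,0,0.04,0,0,0],
    [0,0,0,0,0,0],
  ],
)

```text
clock: 12.9
position: [0.5079, 0.3287, 0.0943]
tool_rot: [3.141, -0.0, 1.454]
force: [-1.3, 0.2, 3.3]
grip_width: 0.0287
```

Contact: about 6 N. Checking the flange.

Run:
```python
from h import *
o=bot.observe();print(o["clock"],o["position"],o["tool_rot"],o["force"],o["moment"])
im=viewer.grab_frame("side"); cv2.imwrite("pics/s9.png",im[:,:,::-1])
crop("pics/s9.png",230,110,90,90,7,"pics/s9c.png")
```

```text
12.9 [0.50789791 0.32866759 0.09427508] [ 3.14129768e+00 -3.37265626e-04  1.45434343e+00] [-1.28719198  0.19078406  3.26793286] [-0.11678135  0.12594607  0.02809054]
```

View pics/s9c.png

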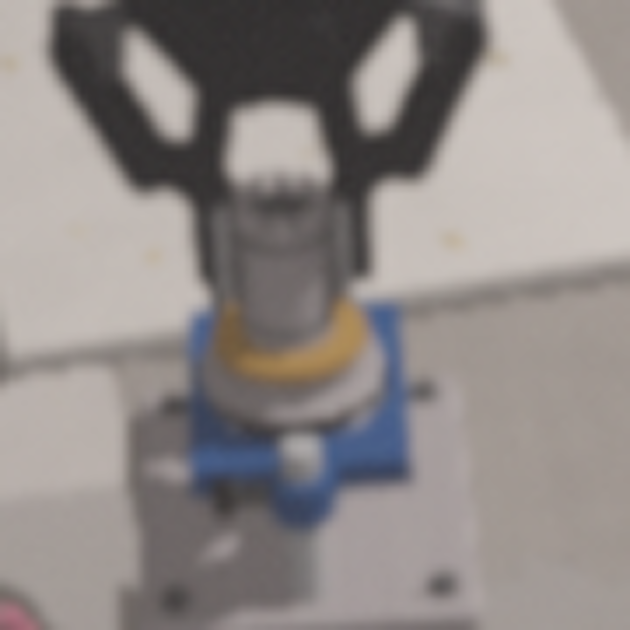

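The flange is on, or almost on, the rim. Continuing in 0.5–1 mm steps and watching for the socket sliding (7–10 N) and then the stop.

move_arm(
  plan=[
    [0,0,0.02,0,0,0],
    [0,0,0.02,0,0,0],
    [0,0,0,0,0,0],
  ],
)

```text
clock: 13.25
position: [0.5079, 0.3286, 0.0933]
tool_rot: [3.141, -0.0, 1.454]
force: [-0.8, -0.6, 5.2]
grip_width: 0.0286
```

move_arm(
  plan=[
    [0,0,0.02,0,0,0],
    [0,0,0.02,0,0,0],
    [0,0,0,0,0,0],
  ],
)

```text
clock: 13.55
position: [0.508, 0.3286, 0.0922]
tool_rot: [3.141, -0.0, 1.454]
force: [0.1, -0.5, 5.0]
grip_width: 0.0291
```

move_arm(
  plan=[
    [0,0,0.02,0,0,0],
    [0,0,0.02,0,0,0],
    [0,0,0,0,0,0],
  ],
)

```text
clock: 13.85
position: [0.508, 0.3286, 0.0912]
tool_rot: [3.141, -0.0, 1.454]
force: [0.3, -0.5, 5.6]
grip_width: 0.0289
```

Steady at about 8 N while descending, so the socket is sliding against its friction. Continuing to the stop.

move_arm(
  plan=[
    [0,0,0.02,0,0,0],
    [0,0,0.02,0,0,0],
    [0,0,0,0,0,0],
  ],
)

```text
clock: 14.15
position: [0.5079, 0.3286, 0.0902]
tool_rot: [3.141, -0.0, 1.454]
force: [-0.5, 0.8, 4.7]
grip_width: 0.029
```

move_arm(
  plan=[
    [0,0,0.02,0,0,0],
    [0,0,0.02,0,0,0],
    [0,0,0,0,0,0],
  ],
)

```text
clock: 14.45
position: [0.5079, 0.3286, 0.0892]
tool_rot: [3.141, -0.0, 1.454]
force: [-0.4, 0.7, 4.8]
grip_width: 0.029
```

move_arm(
  plan=[
    [0,0,0.02,0,0,0],
    [0,0,0.02,0,0,0],
    [0,0,0,0,0,0],
  ],
)

```text
clock: 14.75
position: [0.5079, 0.3286, 0.0881]
tool_rot: [3.141, -0.0, 1.454]
force: [2.1, -0.3, 4.8]
grip_width: 0.0289
```

move_arm(
  plan=[
    [0,0,0.02,0,0,0],
    [0,0,0.02,0,0,0],
    [0,0,0,0,0,0],
  ],
)

```text
clock: 15.05
position: [0.5079, 0.3286, 0.0871]
tool_rot: [3.141, -0.0, 1.454]
force: [-0.1, -0.3, 5.0]
grip_width: 0.0286
```

move_arm(
  plan=[
    [0,0,0.02,0,0,0],
    [0,0,0.02,0,0,0],
    [0,0,0,0,0,0],
  ],
)

```text
clock: 15.35
position: [0.5079, 0.3286, 0.0861]
tool_rot: [3.141, -0.0, 1.454]
force: [0.9, 0.8, 4.1]
grip_width: 0.0286
```

move_arm(
  plan=[
    [0,0,0.02,0,0,0],
    [0,0,0.02,0,0,0],
    [0,0,0,0,0,0],
  ],
)

```text
clock: 15.65
position: [0.5079, 0.3286, 0.0851]
tool_rot: [3.141, -0.0, 1.454]
force: [0.3, 0.6, 5.2]
grip_width: 0.0286
```

move_arm(
  plan=[
    [0,0,0.02,0,0,0],
    [0,0,0.02,0,0,0],
    [0,0,0,0,0,0],
  ],
)

```text
clock: 15.95
position: [0.5079, 0.3286, 0.0841]
tool_rot: [3.141, -0.0, 1.454]
force: [0.7, 0.3, 4.7]
grip_width: 0.0289
```

move_arm(
  plan=[
    [0,0,0.02,0,0,0],
    [0,0,0.02,0,0,0],
    [0,0,0,0,0,0],
  ],
)

```text
clock: 16.25
position: [0.5079, 0.3286, 0.0833]
tool_rot: [3.141, -0.0, 1.454]
force: [0.6, -0.6, 7.0]
grip_width: 0.0284
```

Force rising (7.0): the stop may be starting. Smaller steps now.

move_arm(
  plan=[
    [0,0,0.02,0,0,0],
    [0,0,0,0,0,0],
    [0,0,0,0,0,0],
  ],
)

```text
clock: 16.55
position: [0.5079, 0.3287, 0.083]
tool_rot: [3.141, -0.0, 1.454]
force: [-0.2, -0.8, 10.1]
grip_width: 0.0283
```

move_arm(
  plan=[
    [0,0,0.02,0,0,0],
    [0,0,0,0,0,0],
    [0,0,0,0,0,0],
  ],
)

```text
clock: 16.85
position: [0.508, 0.3288, 0.0826]
tool_rot: [3.141, -0.001, 1.454]
force: [-0.3, 0.2, 13.3]
grip_width: 0.0286
```

The stop is reached: the push is now about 16 N including the head's weight. I'll add 0.3 mm to get about 18 N and hold.

move_arm(
  plan=[
    [0,0,0.012,0,0,0],
    [0,0,0,0,0,0],
    [0,0,0,0,0,0],
    [0,0,0,0,0,0],
    [0,0,0,0,0,0],
  ],
)

```text
clock: 17.35
position: [0.5081, 0.3289, 0.0825]
tool_rot: [3.141, -0.001, 1.454]
force: [-0.5, 0.3, 13.5]
grip_width: 0.0288
```

move_arm(
  plan=[
    [0,0,0,0,0,0],
    [0,0,0,0,0,0],
    [0,0,0,0,0,0],
    [0,0,0,0,0,0],
  ],
)

```text
clock: 17.75
position: [0.5081, 0.3289, 0.0824]
tool_rot: [3.141, -0.001, 1.454]
force: [-0.7, -0.2, 14.0]
grip_width: 0.0286
```

Run:
```python
from h import *
o=bot.observe();print(o["clock"],o["position"],o["tool_rot"],o["force"],o["moment"])
im=viewer.grab_frame("side"); cv2.imwrite("pics/s10.png",im[:,:,::-1])
crop("pics/s10.png",230,110,90,90,7,"pics/s10c.png")
im=viewer.grab_frame("wrist"); cv2.imwrite("pics/w10.png",im[:,:,::-1])
crop("pics/w10.png",250,130,140,120,5,"pics/w10c.png")
print(bot.observe()["force"])
```

```text
17.75 [0.5080763  0.32887009 0.08242931] [ 3.14082200e+00 -7.45926607e-04  1.45433814e+00] [-0.6659398  -0.15363184 14.02678304] [-0.18406812  0.15881829 -0.05001593]
[-0.92880314 -0.21748683 14.03510652]
```

View pics/s10c.png

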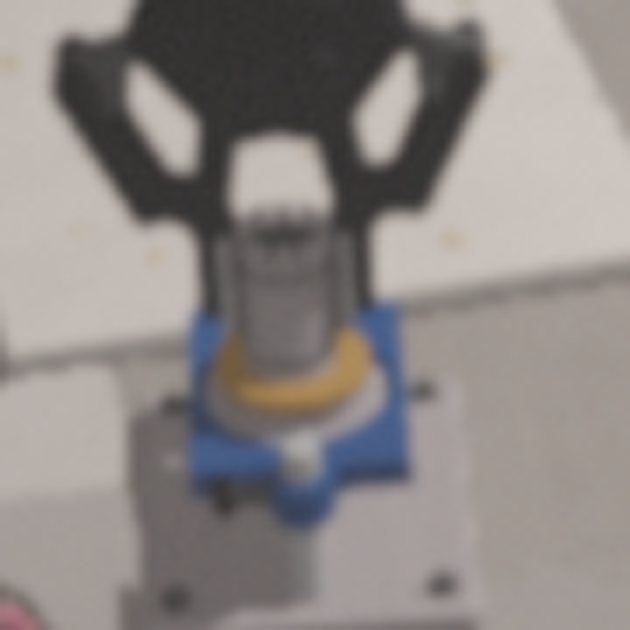

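View pics/w10c.png

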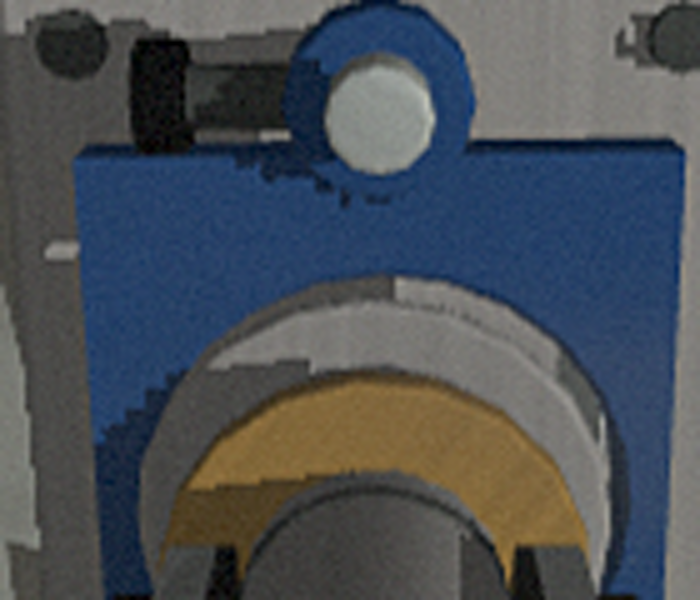

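The flange sits on the socket with the socket visibly pushed down. The push is about 16.8 N; I'll trim it to about 18 N and hold 0.5 s.

move_arm(
  plan=[
    [0,0,0.016,0,0,0],
    [0,0,0,0,0,0],
    [0,0,0,0,0,0],
  ],
)

```text
clock: 18.15
position: [0.5082, 0.3289, 0.0822]
tool_rot: [3.141, -0.001, 1.454]
force: [-0.7, -0.9, 16.4]
grip_width: 0.0287
```

move_arm(
  plan=[
    [0,0,0,0,0,0],
    [0,0,0,0,0,0],
    [0,0,0,0,0,0],
    [0,0,0,0,0,0],
    [0,0,0,0,0,0],
  ],
)

```text
clock: 18.65
position: [0.5082, 0.329, 0.0823]
tool_rot: [3.14, -0.001, 1.454]
force: [-0.2, -1.2, 15.0]
grip_width: 0.0288
```

About 18 N was held. Relieving the push, then opening.

move_arm(
  plan=[
    [0,0,-0.03,0,0,0],
    [0,0,-0.02,0,0,0],
    [0,0,0,0,0,0],
    [0,0,0,0,0,0],
  ],
)

```text
clock: 19.05
position: [0.5081, 0.3288, 0.0831]
tool_rot: [3.141, -0.001, 1.454]
force: [0.5, 0.1, 8.7]
grip_width: 0.0286
```

move_arm(
  plan=[
    [0,0,-0.03,0,0,0],
    [0,0,0,0,0,0],
    [0,0,0,0,0,0],
  ],
)

```text
clock: 19.35
position: [0.5079, 0.3285, 0.0834]
tool_rot: [3.142, -0.0, 1.454]
force: [0.6, 1.1, 6.2]
grip_width: 0.0289
```

move_arm(
  plan=[
    [0,0,0,0,0,0],
    [0,0,0,0,0,0],
    [0,0,0,0,0,0],
    [0,0,0,0,0,0],
    [0,0,0,0,0,0],
  ],
  claw=-1,
)

```text
clock: 19.85
position: [0.5077, 0.3284, 0.0833]
tool_rot: [-3.141, 0.0, 1.454]
force: [-1.1, -0.3, 0.2]
grip_width: 0.0853
```

move_arm(
  plan=[
    [0,0,0,0,0,0],
    [0,0,0,0,0,0],
    [0,0,0,0,0,0],
  ],
)

```text
clock: 20.15
position: [0.5078, 0.3285, 0.0834]
tool_rot: [3.142, -0.0, 1.454]
force: [0.6, 0.2, 0.8]
grip_width: 0.0855
```

Run:
```python
from h import *
o=bot.observe();print(o["clock"],o["position"],o["force"])
im=viewer.grab_frame("wrist"); cv2.imwrite("pics/w11.png",im[:,:,::-1])
```

```text
20.15 [0.50781158 0.32847567 0.08338179] [0.56329943 0.17252509 0.78264154]
```

View pics/w11.png

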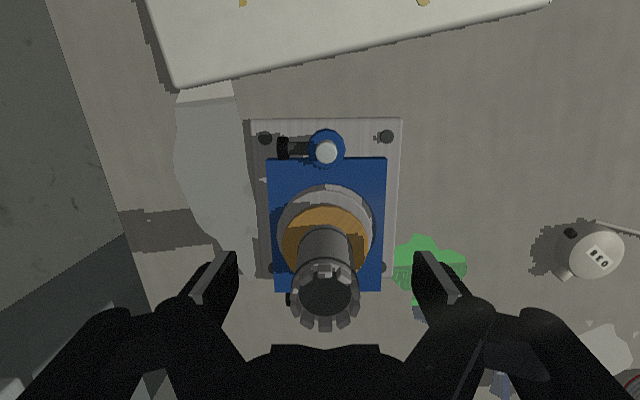

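Released: the jaws are clear on both sides and the head is standing. Retreating straight up.

move_arm(
  plan=[
    [0,0,-0.6,0,0,0],
    [0,0,-0.8,0,0,0],
    [0,0,-1,0,0,0],
    [0,0,-1,0,0,0],
    [0,0,-1,0,0,0],
  ],
)

```text
clock: 20.7
position: [0.5077, 0.3286, 0.1956]
tool_rot: [3.141, -0.001, 1.455]
force: [-0.9, 0.5, -0.3]
grip_width: 0.0853
```

move_arm(
  plan=[
    [0,0,-1,0,0,0],
    [0,0,-1,0,0,0],
    [-0.8,0,0,0,0,0],
    [-0.8,0,0,0,0,0],
    [-0.8,0,0,0,0,0],
  ],
)

```text
clock: 21.2
position: [0.5006, 0.2684, 0.2446]
tool_rot: [3.141, -0.0, 1.455]
force: [0.3, 0.3, 0.0]
grip_width: 0.0855
```

Run:
```python
from h import *
o=bot.observe();print(o["clock"],o["position"],o["force"])
for n in ["side","wrist","top"]:
    im=viewer.grab_frame(n); cv2.imwrite(f"pics/{n}12.png",im[:,:,::-1])
i=viewer.camera_info("wrist"); print(proj(i,(.508,.329,.12)))
a=cv2.imread("pics/side12.png")[110:210,220:330]; b=cv2.imread("pics/wrist12.png")[60:300,210:430]
a=cv2.resize(a,None,fx=4,fy=4,interpolation=cv2.INTER_CUBIC); b=cv2.resize(b,(367,400))
cv2.imwrite("pics/c12.png",np.hstack([a[:400,:430],b]))
```

```text
21.2 [0.500558   0.26836408 0.24461397] [0.33703677 0.31214751 0.03723584]
[324.01736022 121.88566854]
```

View pics/c12.png

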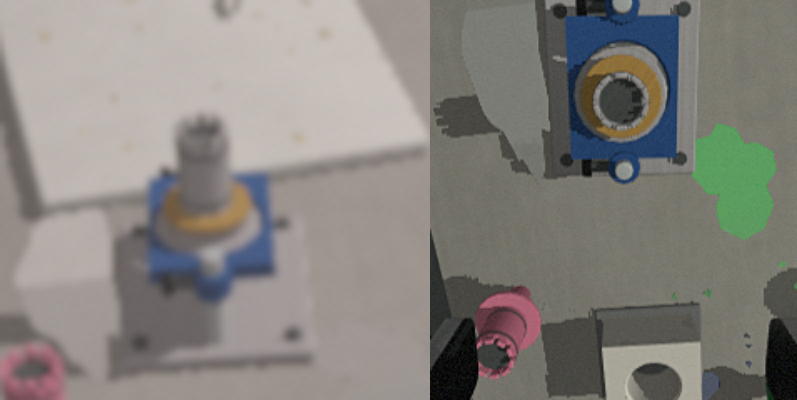

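View pics/side12.png

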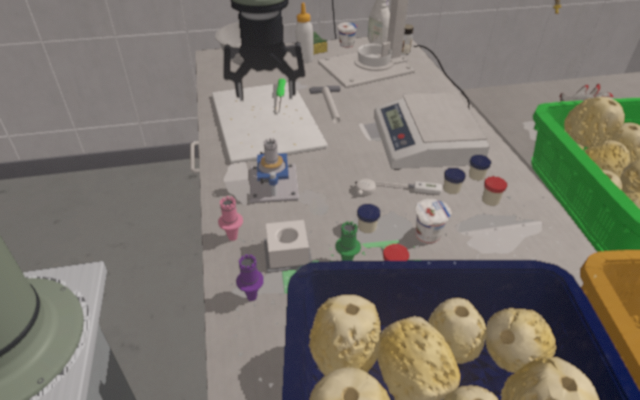

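The head stands upright at side px (271,160), with the flange concentric in the ring. The cups, the counter and the look-alikes are where they started. I'll let it settle and hand in.

move_arm(
  plan=[
    [0,0,0,0,0,0],
    [0,0,0,0,0,0],
    [0,0,0,0,0,0],
  ],
)

```text
clock: 21.65
position: [0.5007, 0.2696, 0.2434]
tool_rot: [-3.141, -0.0, 1.455]
force: [1.5, -0.2, 0.4]
grip_width: 0.0855
```

```bash
python3 -c "
from workcell import workorder; print(workorder.job_done())"
```

```text
the job is handed in; nothing more can be done
None
```

I moved the coring head from the white holder into the taper socket, pressed it onto the stop, released it and backed away. The job was handed in at about 21.7 s, and no verdict is reported.

- **Seating:** I felt contact at TCP z ≈ 0.094. The socket then slid about 11 mm at a steady push of about 8 N before meeting its stop.
- **Press:** I held about 17–19 N for roughly 1.8 s. That is the wrist reading of 13.5–16.4 N plus about 2.8 N for the head's weight. The highest push I read was about 19 N, but I only saw the force at the end of each move.
- **Last checks:** The pictures show the head upright and concentric with the socket. The gripper is open and about 16 cm above where it released. The cups, the counter and the look-alikes look unmoved.
- **Not confirmed directly:** The flange hides the rim, so I judged it flush from the contact forces and the side view, not from a measured gap. The side camera put heights and y up to several mm off the wrist camera, so I used the wrist camera for the final positions.

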